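# Close up the tea box and the tin in the corner rail

## Task

Tidy the worktop by pushing only, never gripping or lifting: push the tea box along the surface until it sits square in the inside corner of the wooden rail, its long side flat against the long board and its end against the short end stop, and push the food tin up against the long board too, until it touches the free end of the tea box. Keep both standing, leave everything else where it is, and finish with the hand clear.

Things in the scene. Friction and masses are not known exactly. Their poses are not given: they have to be found in the camera images.
- corner_rail: fixed L-shaped pale wood rail, boards 15 mm thick, 50 mm high. Origin: its inside corner, at the surface; z up. The long board's inner face is the plane x = 0, from the corner 310 mm towards -y (robot's right); the short end stop's inner face is the plane y = 0, from the corner 85 mm towards -x (robot). Things belong at x < 0, y < 0. Its place and yaw (8 to 18 deg) vary.
- tea_box: upright dark blue cardboard tea box, 68 mm (own x) by 132 mm (own y, the long side) by 84 mm high, about 0.25 kg. Origin: centre of its underside. It starts about 10 to 85 mm short of both boards and up to about 20 degrees askew. Home, its origin is 34 mm from the long board's face and 66 mm from the end stop's face.
- tin: upright round food tin, 76 mm in diameter, 58 mm high, about 0.25 kg. Origin: centre of its underside. It starts to the right of the tea box, 15 to 30 mm in front of the long board. In place, its centre is 38 mm from the long board's face and 170 mm from the end stop's face (38 mm past the tea box's free end). A wall cabinet hangs 0.51 m up, its front about over the long board.
- mug: bystander: white mug with a faint pattern, 82 mm in diameter, 117 mm over the handle, 91 mm high, standing left of the rail. Origin: underside. Leave it.
- coffee_jar: bystander: glass jar with a yellow lid, 80 mm in diameter, 163 mm high, left of the rail. Origin: centre of the underside. Leave it.
- teaspoon: bystander: steel teaspoon lying left of the work near the front edge, 130 mm long (own x), 11 mm high. Origin: underside, mid-length. Leave it.
- padlock: bystander: brass padlock lying flat, 65 x 44 x 14 mm, on the robot's side of the gap between tea box and tin. Origin: centre of the underside. Leave it.
- cinnamon_jar: bystander: spice jar, 44 mm in diameter, 105 mm high, behind the rail. Origin: centre of the underside. Leave it.
- liquid: bystander: green washing-up liquid bottle, 49 x 74 mm, 228 mm high, behind and left of the rail. Origin: centre of the underside. Leave it.
Mind the look-alikes: they are no part of the job. Of the things that look like the tin, the smaller one is meant.

How it is judged:
By the outcome, as a careful person would: the job done as asked, in the order asked, and still so for the second after the job is handed in, with the robot touching nothing.
It also fails if it takes over 67 s, if anything falls off the work surface, if the arm or the gripper's body presses on something with over 40 N, if the wrist force passes 120 N, or if a joint passes its speed limit or range.

## Robot

A 7-joint arm with a two-finger parallel gripper is mounted at the origin on a cart in front of the work surface, level with it; the furniture and walls round the work are solid. World frame = base frame: x ahead of the robot, y to its left, z up, the work surface at z = 0. Lengths are in m, angles in rad, forces in N, time in s.
With the tool pointing down it reaches from about 0.425 to 0.95 m from the base axis. Payload 4.7 kg.
Tool frame: the origin (TCP) lies at the very end of the fingers, on their centre line; the grasp point (between the pads) lies 19 mm behind it; z points along the fingers, y is the line along which they close (so a half turn about z gives the same grasp; the last joint's range is limited). The gripper opens to 85 mm and grips with 20 to 120 N. Pads are 22 mm wide; open, the fingers measure 114 mm over their backs; the gripper's body (76 mm by 85 mm) begins 54 mm behind the grasp point. The pads swing forward as they close: fully open they stand 13 mm farther back than shut.
Start: joints at [1.179, 0.469, -0.049, 1.532, 0.024, 1.141, -0.082], TCP at [0.24, -0.631, 0.231] pointing down, gripper open.
Joint ranges: [-2.59, 2.59], [-0.33, 1.99], [-1.39, 1.29], [0.1, 2.45], [-1.04, 4.18], [0.21, 1.99], [-2.66, 2.66]. Speed limits (rad/s): [2.57, 2.57, 3.14, 3.14, 3.14, 3.14, 3.14].

## Interface

Orientations are given as a unit quaternion [x, y, z, w].
In Python, from station import sensors, snapshot, camera_params, env, search_frame gives the robot as it stands. The module is installed in compiled form; this text tells all that it offers.
- The arm moves only by the tool move_arm, never from a script. Its argument "moves" is a list that holds one entry, the list of rows, each a list of 7 numbers: the turn, a rotation vector about the tool's x, y, z in degrees, then the shift along the tool's x, y, z in mm, then the opening, from -1 (shut) to 1 (fully open), so that 0 is half open. In form: [[[wx, wy, wz, x, y, z, hand], ...]]. A call has exactly 8 rows; each row shifts and turns the commanded pose from where the row before left it, along the tool's axes as they then stand; what a row does not reach is not made up. A row lasts 1/10 s, in which the tool goes at most 50 mm and 8.59 degrees, less where a joint would pass 70% of its speed; a pose out of reach is approached as far as the arm can. A call is refused whole if a number of a shift passes 50 or a number of a turn 8.59, either way. A call with a gripper value outside its range is refused whole. The fingers move at their own pace and stop on an object; the grip force is fixed at half the most. Time passes only in rows, so rows that do not move let the fingers close, or fill a call up. It gives the time, the measured TCP pose, the force, the opening and the grip force at its end, in the units of the state.
- sensors.sense(): the state, without advancing time (a new reading comes with each control period).
- snapshot(name): name is "side" or "top"; returns the picture (400x640x3 uint8, red, green, blue); there is no depth.
- camera_params(name): a dict with "fx", "fy", "cx", "cy" (pixels), "k1" (the pictures are not rectified: a ray, as slopes to the right and down, at radius r is drawn at 1 + k1 r^2 times it, then the intrinsics apply), "world_from_camera" (4x4, takes a point from camera to world coordinates). Camera axes: x right, y down, z forward; pixel columns grow to the right and rows downward; lengths in m; the calibration is good to about 2 mm. A picture is of the moment at which its call begins. camera_params takes no time and is no camera call.
- env.sign_off(): hands the job in; it is judged then, once.
Trained networks look in the newest picture that a camera, given by its name, has taken for a name from the list of things; names that differ only in an ending like _2 or _b are one class to them, and where a whole thing is asked for, a point or a joint stands for the part that bears it (a point fixed in the world has none). Each returns a list of dicts, best first, with "score" (0 to 1); they miss things now and then, are a little off and sometimes report something else, mostly with a low value. They report only what shows in the picture. A call takes as long as a camera call. They do not tell look-alikes from the thing itself.
- search_frame(query, camera): "at" ([x, y, z] in m, in world coordinates, good to about 4 mm: the middle of the surface that is visible of it).
The state is a dict: "time": time; "joint_pos": joint angles; "qvel": joint speeds; "joint_torque": joint torques, N m; "ee_pos": TCP position; "tool_rot": TCP orientation; "force": force on the tool from outside, world axes, zero at the start; "moment": the same for the moment, N m; "opening": opening from 0.0 (shut) to 1.0 (fully open); "grasp_force": force on a finger pad.
Only numpy, scipy, OpenCV 4.12 (cv2) and the standard library are available. Lean on these libraries where they do the work, as an engineer would, in place of code of your own. Each camera call takes 0.05 s, during which the arm holds its last target. There are 200 camera calls.

## Working session

There is one attempt and no reset: what is moved stays moved. The work goes in short steps, Python scripts to look and compute and a tool call to move; the robot and the scene stay as the last step left them, time stands still between calls to the robot, and variables do not carry over. Pictures are saved under pics/ and viewed, at most 12 in all, crops included, and the job is handed in when it is done.

Besides the shell and the picture viewer there is one more tool, called after "Emit:" as name(argument=value, ...), one argument or row to a line, values as JSON. move_arm: Moves the arm, as the interface text tells. Its arguments: {"type":"object","properties":{"moves":{"type":"array"}},"required":["moves"]}

```bash
mkdir -p pics; python3 - <<'E'
from station import *
import cv2,numpy as np
for n in("top","side"):
    im=snapshot(n); cv2.imwrite(f"pics/{n}0.png",im[:,:,::-1])
    p=camera_params(n); print(n,[round(p[k],3) for k in("fx","fy","cx","cy","k1")],np.round(p["world_from_camera"],3).tolist())
    for q in("corner_rail","tea_box","tin","padlock","mug","coffee_jar","cinnamon_jar"):
        print(q,[(round(d["score"],2),np.round(d["at"],3).tolist()) for d in search_frame(q,n)][:4])
s=sensors.sense();print(s["time"],s["ee_pos"],s["tool_rot"],s["opening"])
E
```

```text
top [491.035, 491.035, 317.456, 206.36, -0.074] [[-0.009, -0.985, 0.17, 0.295], [-1.0, 0.006, -0.015, 0.198], [0.014, -0.17, -0.985, 1.251], [0.0, 0.0, 0.0, 1.0]]
corner_rail [(0.93, [0.549, 0.198, 0.051]), (0.5, [0.658, 0.156, 0.101])]
tea_box [(0.78, [0.429, 0.174, 0.083])]
tin [(0.93, [0.508, 0.016, 0.051]), (0.74, [0.591, -0.188, 0.069])]
padlock [(0.8, [0.387, 0.075, 0.014])]
mug [(0.84, [0.39, 0.461, 0.033])]
coffee_jar [(0.9, [0.43, 0.538, 0.165])]
cinnamon_jar [(0.76, [0.659, 0.156, 0.106])]
side [460.279, 460.279, 324.327, 197.95, -0.096] [[-0.879, -0.198, 0.434, 0.005], [-0.477, 0.352, -0.805, 1.108], [0.007, -0.915, -0.403, 0.484], [0.0, 0.0, 0.0, 1.0]]
corner_rail [(0.92, [0.531, 0.267, 0.04])]
tea_box [(0.72, [0.655, 0.172, 0.061]), (0.56, [0.416, 0.229, 0.06])]
tin [(0.61, [0.584, -0.165, 0.054]), (0.56, [0.519, 0.021, 0.053])]
padlock [(0.73, [0.384, 0.085, 0.019]), (0.6, [0.331, 0.39, 0.006])]
mug [(0.68, [0.38, 0.481, 0.063])]
coffee_jar [(0.81, [0.414, 0.582, 0.106])]
cinnamon_jar [(0.86, [0.658, 0.175, 0.062])]
0.8 [ 0.23960501 -0.63107403  0.23136803] [9.83591614e-01 1.80409351e-01 3.69755825e-05 5.11505131e-05] 1.0007390336794597
```

View pics/top0.png

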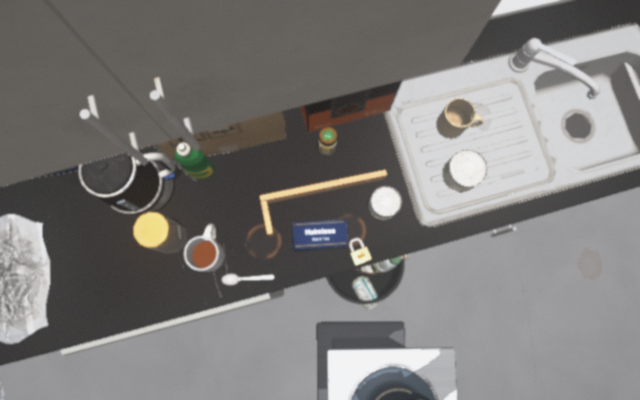

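View pics/side0.png

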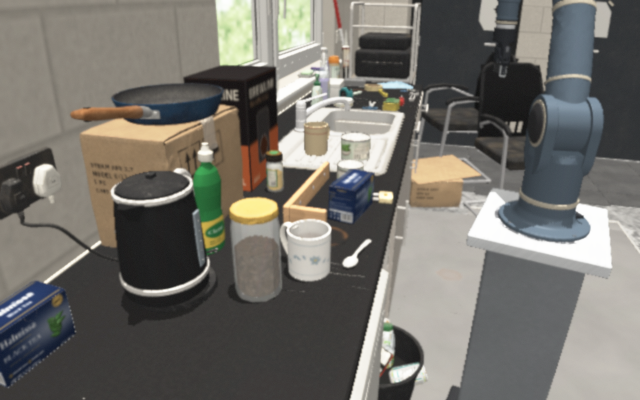

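Top view: rail corner is near (263,197), with the long board running to (386,174) and the stop to (269,233). The tea box is at (320,234), the small tin at (386,203) and the padlock at (360,252). The larger look-alike tin is in the sink at (467,168). Next I'll rectify onto the planes of the rail and box tops to get precise poses.

```bash
cat > h.py <<'E'
from station import *
import cv2,numpy as np
from scipy.spatial.transform import Rotation as R
def proj(n,P):
    p=camera_params(n);T=np.linalg.inv(p["world_from_camera"])
    c=P@T[:3,:3].T+T[:3,3];u=c[...,:2]/c[...,2:];u=u*(1+p["k1"]*(u**2).sum(-1,keepdims=True))
    return u*[p["fx"],p["fy"]]+[p["cx"],p["cy"]]
# ortho: 0.5mm/px, column = (Y0-y), row = (X1-x)
X1,Y0=.62,.33
def ortho(im,n,z,w=800,h=600):
    c,r=np.meshgrid(np.arange(w),np.arange(h))
    m=proj(n,np.stack([X1-r*.0005,Y0-c*.0005,np.full(c.shape,z)],-1)).astype(np.float32)
    return cv2.remap(im,m[...,0],m[...,1],cv2.INTER_LINEAR)
def w(c,r): return np.array([X1-r*.0005,Y0-c*.0005])
E
python3 - <<'E'
from h import *
im=snapshot("top")
for z in(.05,.084,.058):
    o=ortho(im,"top",z);cv2.imwrite(f"pics/o{int(z*1000)}.png",o[:,:,::-1])
    hsv=cv2.cvtColor(o,cv2.COLOR_RGB2HSV)
    if z==.05: m=cv2.inRange(hsv,(8,60,120),(28,255,255))
    elif z==.084: m=cv2.inRange(hsv,(100,90,50),(130,255,255)); 
    else: m=cv2.inRange(hsv,(0,0,140),(180,60,255))
    m=cv2.morphologyEx(m,cv2.MORPH_CLOSE,np.ones((25,25)) if z!=.05 else np.ones((5,5)))
    for c in cv2.findContours(m,0,2)[0]:
        if cv2.contourArea(c)>1500:
            (a,b),s,t=cv2.minAreaRect(c);print(z,cv2.contourArea(c),w(a,b).round(4),np.array(s)*.5,round(t,1))
            if z==.05: print([w(*q[0]).round(3).tolist() for q in cv2.approxPolyDP(c,8,True)])
E
```

```text
0.05 33569.5 [0.5143 0.1566] [105.65557098 330.12338257] 78.4
[[0.594, 0.006], [0.596, 0.023], [0.533, 0.322], [0.524, 0.326], [0.435, 0.306], [0.432, 0.294], [0.438, 0.289], [0.516, 0.302], [0.574, 0.017], [0.582, 0.004]]
0.084 22416.0 [0.4247 0.175 ] [ 56.09692764 127.91085815] 86.5
0.058 2449.5 [0.3282 0.308 ] [15.5 44. ] 90.0
0.058 28624.0 [0.3718 0.0175] [173.99996948 102.49998474] -0.0
0.058 6686.0 [0.4316 0.1742] [30.45824623 77.0968399 ] 87.8
0.058 18548.5 [0.5127 0.011 ] [76.01397705 77.42819214] 45.0
0.058 13337.0 [ 0.5445 -0.0483] [151.   42.5] 90.0
```

View pics/o50.png

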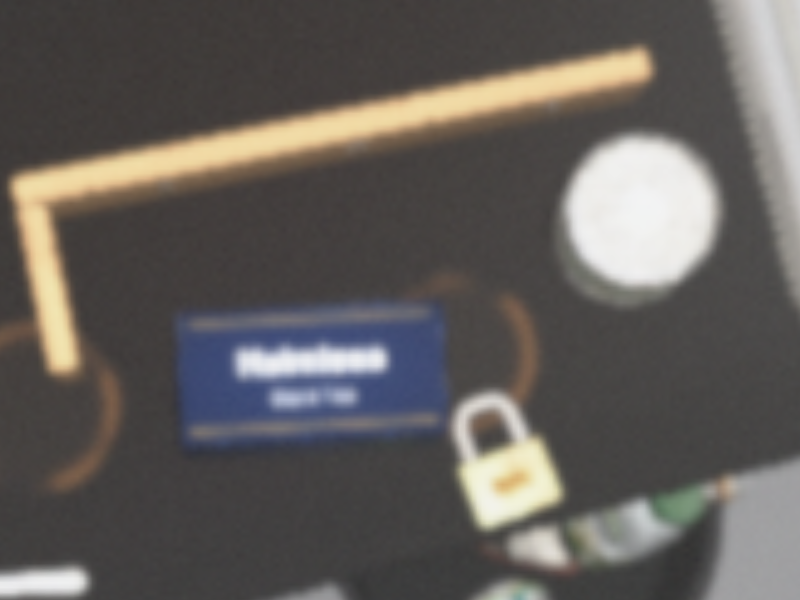

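Rail frame: inner corner about (0.5165, 0.304), yaw about 12°. The box is at (0.429, 0.174) with yaw about 4°, so it needs about +79 mm along rail x and +43 mm along rail y. The tin is at (0.513, 0.011). I'll align the tool with the rail and swing round.

Emit:
move_arm(
  moves=[
    [[0,0,4.4,0,0,0,1],[0,0,4.4,0,0,0,1],[0,0,0,34,-35,0,1],[0,0,0,34,-35,0,1],[0,0,0,34,-35,0,1],[0,0,0,34,-35,0,1],[0,0,0,34,-35,0,1],[0,0,0,34,-35,0,1]],
  ],
)

```text
time: 1.65
ee_pos: [0.3964, -0.3816, 0.2317]
tool_rot: [0.995, 0.104, 0.0, 0.0]
force: [1.5, -0.3, -0.2]
opening: 0.998
grasp_force: 0.0
```

```bash
cat >> h.py <<'E'
C=np.array([.5165,.304]);YAW=np.radians(12)
def rail(p):
    d=np.array(p[:2])-C;c,s=np.cos(YAW),np.sin(YAW);return np.round([d@[c,s]*1000,d@[-s,c]*1000],1)
def st():
    s=sensors.sense();m=R.from_quat(s["tool_rot"]).as_matrix()
    print("t",round(s["time"],2),"tcp",np.round(s["ee_pos"],4),"rail",rail(s["ee_pos"]),"toolx yaw",round(np.degrees(np.arctan2(m[1,0],m[0,0])),2),"j",np.round(s["joint_pos"],2),"F",np.round(s["force"],1))
E
python3 - <<'E'
from h import *
st()
o=cv2.cvtColor(cv2.imread("pics/o50.png"),cv2.COLOR_BGR2HSV)
m=cv2.inRange(o,(8,60,130),(28,255,255))
# board top edges: per column, back edge row & count; stop: per row left/right columns
pb=[(c,np.flatnonzero(m[:,c]).min()) for c in range(80,620)]
pf=[(c,np.flatnonzero(m[:300,c]).max()) for c in range(100,620)]
for n,p in(("back",pb),("front",pf)):
    a=np.polyfit(*np.array(p).T,1);print(n,np.degrees(np.arctan(-a[0])),a)
ps=[(r,np.flatnonzero(m[r,:300]).max()) for r in range(235,350)];a=np.polyfit(*np.array(ps).T,1);print("stop",np.degrees(np.arctan(a[0])),a)
E
```

```text
t 1.65 tcp [ 0.3964 -0.3816  0.2317] rail [-260.1 -645.6] toolx yaw 11.98 j [ 0.79  0.27 -0.13  1.83  0.04  1.05 -0.71] F [ 1.5 -0.3 -0.2]
back 11.574407948822564 [ -0.20480508 176.60900393]
front 11.639759217728729 [-2.05993792e-01  2.17200922e+02]
stop 11.970455535658095 [0.21201768 5.43866488]
```

Emit:
move_arm(
  moves=[
    [[0,0,0,18,-45,0,1],[0,0,0,18,-45,0,1],[0,0,0,18,-45,0,1],[0,0,0,18,-45,0,1],[0,0,0,18,-45,0,1],[0,0,0,18,-45,0,1],[0,0,0,18,-45,0,1],[0,0,0,18,-45,0,1]],
  ],
)

```text
time: 2.45
ee_pos: [0.4618, 0.0006, 0.2318]
tool_rot: [0.995, 0.104, 0.001, 0.0]
force: [0.7, -0.6, -0.8]
opening: 0.996
grasp_force: 0.0
```

```bash
sed -i 's/^C=.*/C=np.array([.520,.3055]);YAW=np.radians(11.7)/' h.py; python3 - <<'E'
from h import *
st()
for n,p in(("box",(.429,.174)),("tin",(.5127,.011)),("padlock",(.387,.078)),("tgt",(.383,.165))): print(n,rail(p))
E
```

```text
t 2.45 tcp [0.4618 0.0006 0.2318] rail [-118.9 -286.8] toolx yaw 11.97 j [ 0.29  0.14 -0.42  2.    0.07  1.01 -1.53] F [ 0.7 -0.6 -0.8]
box [-115.8 -110.3]
tin [ -66.9 -286.9]
padlock [-176.4 -195.8]
tgt [-162.6 -109.8]
```

Emit:
move_arm(
  moves=[
    [[0,0,0.3,1,-14,40,-1],[0,0,0,1,-14,40,-1],[0,0,0,1,-14,40,-1],[0,0,0,1,-14,40,-1],[0,0,0,2,-14,40,-1],[0,0,0,0,0,2,-1],[0,0,0,0,0,0,-1],[0,0,0,0,-8,0,-1]],
  ],
)

```text
time: 3.25
ee_pos: [0.4528, 0.0757, 0.0303]
tool_rot: [0.995, 0.101, 0.001, 0.0]
force: [-0.3, 0.0, 0.8]
opening: 0.005
grasp_force: 0.0
```

Emit:
move_arm(
  moves=[
    [[0,0,0,0,-8,0,-1],[0,0,0,0,-8,0,-1],[0,0,0,0,-8,0,-1],[0,0,0,0,-8,0,-1],[0,0,0,0,-8,0,-1],[0,0,0,0,-8,0,-1],[0,0,0,0,-2,0,-1],[0,0,0,0,0,0,-1]],
  ],
)

```text
time: 4.05
ee_pos: [0.443, 0.1257, 0.0308]
tool_rot: [0.995, 0.102, 0.002, 0.0]
force: [0.9, -2.7, 6.8]
opening: 0.004
grasp_force: 0.0
```

```bash
cat >> h.py <<'E'
def look(tag,z=.084):
    im=snapshot("top");cv2.imwrite(f"pics/{tag}.png",ortho(im,"top",z)[:,:,::-1])
    for q in("tea_box","tin","padlock"): print(q,[(round(d["score"],2),np.round(d["at"],3).tolist(),rail(d["at"])) for d in search_frame(q,"top")][:2])
E
python3 - <<'E'
from h import *
st();look("a1")
E
```

```text
t 4.05 tcp [0.443  0.1257 0.0308] rail [-111.9 -160.5] toolx yaw 11.67 j [-0.07  0.45 -0.36  2.19  0.3   0.55 -2.03] F [ 0.9 -2.7  6.8]
tea_box [(0.84, [0.409, 0.227, 0.086], array([-124.7,  -54.4]))]
tin [(0.86, [0.52, 0.006, 0.055], array([ -60.8, -292.7])), (0.6, [0.586, -0.187, 0.072], array([ -35.3, -495.9]))]
padlock [(0.78, [0.382, 0.076, 0.015], array([-181.7, -197. ]))]
```

View pics/a1.png

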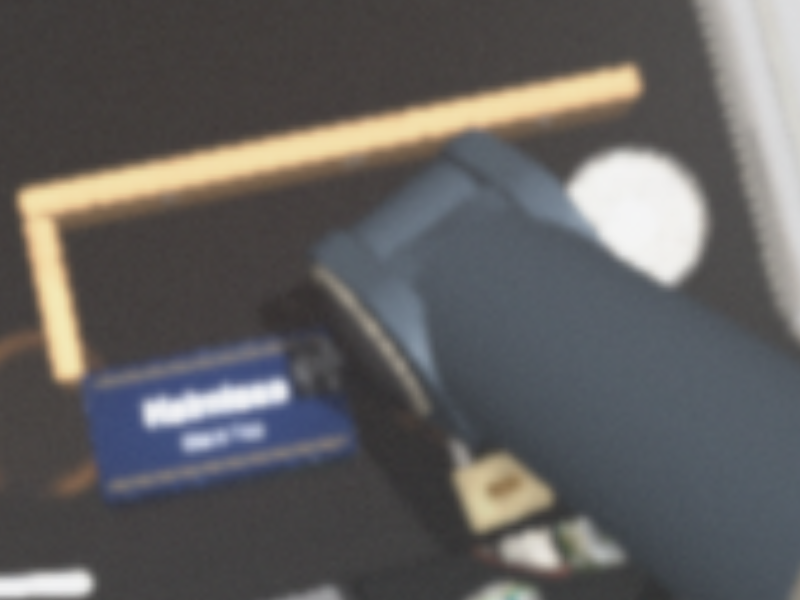

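Emit:
move_arm(
  moves=[
    [[0,0,0,0,12,0,-1],[0,0,0,0,0,-50,-1],[0,0,0,0,0,-50,-1],[0,0,0,-3,-48,0,-1],[0,0,0,-3,-48,0,-1],[0,0,0,-3,-48,0,-1],[0,0,0,-3,-48,0,-1],[0,0,0,0,-42,0,-1]],
  ],
)

```text
time: 5.05
ee_pos: [0.3833, 0.3422, 0.1296]
tool_rot: [0.995, 0.103, -0.0, -0.0]
force: [0.9, 0.6, -0.6]
opening: 0.001
grasp_force: 0.0
```

```bash
cat >> h.py <<'E'
def box(im):
    o=ortho(im,"top",.084);m=cv2.inRange(cv2.cvtColor(o,cv2.COLOR_RGB2HSV),(100,90,50),(130,255,255))
    m=cv2.morphologyEx(m,cv2.MORPH_CLOSE,np.ones((25,25)));m=cv2.morphologyEx(m,cv2.MORPH_OPEN,np.ones((41,41)))
    c=max(cv2.findContours(m,0,2)[0],key=cv2.contourArea);(a,b),s,t=cv2.minAreaRect(c);P=[rail(w(*q)).tolist() for q in cv2.boxPoints(((a,b),s,t))]
    print("box",rail(w(a,b)),np.array(s)*.5,round(t,1),P)
E
python3 - <<'E'
from h import *
st();im=snapshot("top");cv2.imwrite("pics/a2.png",ortho(im,"top",.084)[:,:,::-1]);box(im);look("a3")
box(snapshot("top"))
E
```

```text
t 5.05 tcp [0.3833 0.3422 0.1296] rail [-126.4   63.6] toolx yaw 11.77 j [-0.39  0.38 -0.52  1.99  0.25  0.83 -2.41] F [ 0.9  0.6 -0.6]
box [-124.9 -101.3] [49.5 45. ] 90.0 [[-96.1, -84.3], [-105.2, -128.3], [-153.7, -118.3], [-144.6, -74.2]]
tea_box [(0.57, [0.424, 0.204, 0.085], array([-114.9,  -80.4]))]
tin [(0.63, [0.591, -0.187, 0.07], array([ -30.6, -496.6])), (0.57, [0.507, 0.019, 0.055], array([ -70.4, -277.9]))]
padlock [(0.56, [0.39, 0.075, 0.018], array([-174.2, -199.1])), (0.18, [0.427, 0.538, 0.164], array([-44. , 246.1]))]
box [-121.5 -110.9] [26.49999619 38.99999237] -0.0 [[-137.9, -94.0], [-99.7, -101.9], [-105.1, -127.8], [-143.3, -119.9]]
```

View pics/a2.png

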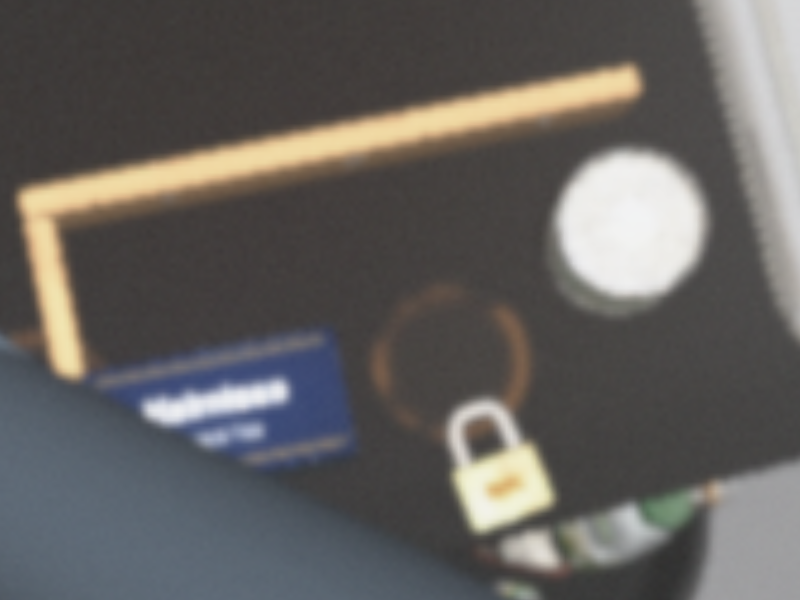

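Emit:
move_arm(
  moves=[
    [[0,0,0,0,0,50,-1],[0,0,0,0,0,50,-1],[0,0,0,0,8,0,-1],[0,0,0,0,8,0,-1],[0,0,0,0,8,0,-1],[0,0,0,0,8,0,-1],[0,0,0,0,5,0,-1],[0,0,0,0,0,0,-1]],
  ],
)

```text
time: 6.15
ee_pos: [0.3942, 0.3051, 0.0318]
tool_rot: [0.995, 0.102, 0.003, -0.002]
force: [-0.1, 2.5, 6.0]
opening: -0.001
grasp_force: 0.0
```

```bash
cat >> h.py <<'E'
def free(im):
    "free-end and far edges of box top, rail mm"
    o=ortho(im,"top",.084);m=cv2.inRange(cv2.cvtColor(o,cv2.COLOR_RGB2HSV),(100,90,50),(130,255,255));m=cv2.morphologyEx(m,cv2.MORPH_OPEN,np.ones((3,3)))
    r,c=np.nonzero(m);q=np.stack([X1-r*.0005,Y0-c*.0005],-1)-C
    cs,sn=np.cos(YAW),np.sin(YAW);x=q@[cs,sn]*1e3;y=q@[-sn,cs]*1e3
    print("x[",np.percentile(x,[.3,99.7]).round(1),"] y[",np.percentile(y,[.3,99.7]).round(1),"]")
    for lo in range(-150,-20,15):
        k=(x>lo)&(x<lo+6); 
        if k.sum()>30: print("  x",lo+3,"y",np.percentile(y[k],[1,99]).round(1),end="")
    for lo in range(-125,0,20):
        k=(y>lo)&(y<lo+6); 
        if k.sum()>30: print("  y",lo+3,"x",np.percentile(x[k],[1,99]).round(1),end="")
    print()
E
python3 - <<'E'
from h import *
st();im=snapshot("top");cv2.imwrite("pics/a4.png",ortho(im,"top",.084)[:,:,::-1]);free(im)
free(cv2.imread("pics/top0.png")[:,:,::-1])
E
```

```text
t 6.15 tcp [0.3942 0.3051 0.0318] rail [-123.3   25.1] toolx yaw 11.65 j [-0.39  0.5  -0.45  2.1   0.38  0.61 -2.46] F [-0.1  2.5  6. ]
x[ [-138.4  -94.9] ] y[ [-139.9  -70.3] ]
  x -132 y [-139.8 -119.3]  x -117 y [-139.1 -116.3]  x -102 y [-139.1  -70.4]  y -122 x [-131.4  -97.5]  y -102 x [-105.6  -97.3]  y -82 x [-105.4  -97.5]
x[ [-145.4  -85.5] ] y[ [-173.5  -44.9] ]
  x -147 y [-167.7  -97.9]  x -132 y [-169.2  -70.5]  x -117 y [-172.3  -45.2]  x -102 y [-173.6  -47.1]  x -87 y [-88.2 -50.9]  y -122 x [-137.   -94.9]  y -102 x [-146.9  -91.9]  y -82 x [-131.4  -88.8]  y -62 x [-139.4  -86.1]  y -42 x [-126.7 -113.7]
```

Emit:
move_arm(
  moves=[
    [[0,0,0,0,-10,0,-1],[0,0,0,0,0,-50,-1],[0,0,0,0,0,-50,0],[0,0,0,-17,36,0,1],[0,0,0,-17,36,0,1],[0,0,0,-17,37,0,1],[0,0,0,0,0,0,1],[0,0,0,0,0,0,1]],
  ],
)

```text
time: 7.0
ee_pos: [0.3625, 0.1958, 0.1298]
tool_rot: [0.995, 0.101, 0.001, 0.0]
force: [0.3, 0.6, -0.2]
opening: 0.995
grasp_force: 0.0
```

```bash
python3 - <<'E'
from h import *
st();im=snapshot("top");cv2.imwrite("pics/a5.png",ortho(im,"top",.084)[:,:,::-1]);free(im)
E
```

```text
t 7.0 tcp [0.3625 0.1958 0.1298] rail [-176.5  -75.5] toolx yaw 11.57 j [-0.11  0.22 -0.54  2.21  0.17  0.75 -2.14] F [ 0.3  0.6 -0.2]
x[ [-118.6  -98.2] ] y[ [-53.4 -15.8] ]
  x -117 y [-32.7 -16.3]  x -102 y [-53.1 -16.4]  y -42 x [-109.1  -98.4]  y -22 x [-118.5  -98.7]
```

Emit:
move_arm(
  moves=[
    [[0,0,0,-6,0,0,1],[0,0,0,0,0,33,1],[0,0,0,0,0,33,1],[0,0,0,0,0,34,1],[0,0,0,0,0,0,1],[0,0,0,0,0,0,1],[0,0,0,8,0,0,1],[0,0,0,8,0,0,1]],
  ],
)

```text
time: 7.85
ee_pos: [0.3739, 0.1998, 0.0309]
tool_rot: [0.995, 0.102, 0.002, -0.001]
force: [-1.2, -0.5, 1.0]
opening: 0.997
grasp_force: 0.0
```

```bash
python3 - <<'E'
from h import *
st();im=snapshot("top");cv2.imwrite("pics/a6.png",ortho(im,"top",.084)[:,:,::-1]);free(im)
E
```

```text
t 7.85 tcp [0.3739 0.1998 0.0309] rail [-164.5  -73.9] toolx yaw 11.7 j [-0.22  0.42 -0.45  2.26  0.36  0.52 -2.31] F [-1.2 -0.5  1. ]
x[ [-127.   -94.9] ] y[ [-139.9  -15.1] ]
  x -117 y [-37.4 -15.7]  x -102 y [-139.4  -16.5]  y -42 x [-111.2  -97.8]  y -22 x [-126.9  -98. ]
```

Emit:
move_arm(
  moves=[
    [[0,0,0,9,0,0,1],[0,0,0,9,0,0,1],[0,0,0,9,0,0,1],[0,0,0,9,0,0,1],[0,0,0,9,0,0,1],[0,0,0,9,0,0,1],[0,0,0,8,0,0,1],[0,0,0,4,0,0,1]],
  ],
)

```text
time: 8.7
ee_pos: [0.4368, 0.212, 0.0297]
tool_rot: [0.995, 0.102, -0.001, 0.0]
force: [-5.8, -2.0, 6.7]
opening: 1.0
grasp_force: 0.0
```

```bash
python3 - <<'E'
from h import *
st();im=snapshot("top");cv2.imwrite("pics/a7.png",ortho(im,"top",.084)[:,:,::-1]);free(im)
E
```

```text
t 8.7 tcp [0.4368 0.212  0.0297] rail [-100.4  -74.7] toolx yaw 11.65 j [-0.19  0.49 -0.43  2.12  0.36  0.6  -2.25] F [-5.8 -2.   6.7]
x[ [-39.6 -32.2] ] y[ [-30.1 -15.4] ]
  y -22 x [-39.3 -32.7]
```

View pics/a7.png

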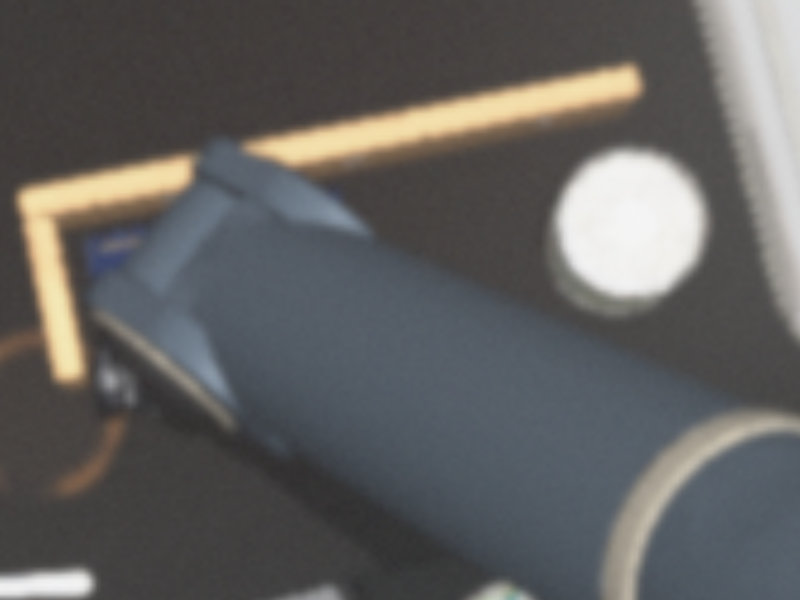

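Emit:
move_arm(
  moves=[
    [[0,0,0,8,0,0,1],[0,0,0,6,0,0,1],[0,0,0,4,0,0,1],[0,0,0,2,0,0,1],[0,0,0,2,0,0,1],[0,0,0,2,0,0,1],[0,0,0,0,0,0,1],[0,0,0,0,0,0,1]],
  ],
)

```text
time: 9.55
ee_pos: [0.4582, 0.2164, 0.0296]
tool_rot: [0.995, 0.102, -0.002, 0.001]
force: [-9.0, -2.2, 9.3]
opening: 1.002
grasp_force: 0.0
```

```bash
python3 - <<'E'
from h import *
st();im=snapshot("top");free(im)
E
```

```text
t 9.55 tcp [0.4582 0.2164 0.0296] rail [-78.6 -74.7] toolx yaw 11.68 j [-0.18  0.52 -0.43  2.08  0.36  0.62 -2.23] F [-9.  -2.2  9.3]Traceback (most recent call last):
  File "<stdin>", line 2, in <module>
  File "h.py", line 34, in free
    print("x[",np.percentile(x,[.3,99.7]).round(1),"] y[",np.percentile(y,[.3,99.7]).round(1),"]")
               ~~~~~~~~~~~~~^^^^^^^^^^^^^
    return _quantile_unchecked(
        a, q, axis, out, overwrite_input, method, keepdims, weights)
    return _ureduce(a,
                    func=_quantile_ureduce_func,
    ...<5 lines>...
                    overwrite_input=overwrite_input,
                    method=method)
    r = func(a, **kwargs)
    result = _quantile(arr,
                       quantiles=q,
    ...<2 lines>...
                       out=out,
                       weights=wgt)
    slices_having_nans = np.isnan(arr[-1, ...])
                                  ~~~^^^^^^^^^
IndexError: index -1 is out of bounds for axis 0 with size 0
```

Emit:
move_arm(
  moves=[
    [[0,0,0,1,0,0,1],[0,0,0,1,0,0,1],[0,0,0,1,0,0,1],[0,0,0,1,0,0,1],[0,0,0,1,0,0,1],[0,0,0,0,0,0,1],[0,0,0,0,0,0,1],[0,0,0,0,0,0,1]],
  ],
)

```text
time: 10.4
ee_pos: [0.4579, 0.2162, 0.0296]
tool_rot: [0.995, 0.102, -0.007, 0.003]
force: [-22.8, -5.8, 22.9]
opening: 0.999
grasp_force: 0.0
```

Emit:
move_arm(
  moves=[
    [[0,0,0,-15,0,0,1],[0,0,0,0,0,-50,1],[0,0,0,0,0,-50,-1],[0,0,0,19,40,0,-1],[0,0,0,19,40,0,-1],[0,0,0,19,40,0,-1],[0,0,0,0,0,0,-1],[0,0,0,0,0,0,-1]],
  ],
)

```text
time: 11.2
ee_pos: [0.532, 0.1077, 0.1295]
tool_rot: [0.995, 0.1, 0.001, -0.0]
force: [-0.7, 0.3, 1.0]
opening: -0.002
grasp_force: 0.0
```

```bash
python3 - <<'E'
from h import *
st();im=snapshot("top");cv2.imwrite("pics/a8.png",ortho(im,"top",.084)[:,:,::-1]);free(im);look("a9",.058)
E
```

```text
t 11.2 tcp [0.532  0.1077 0.1295] rail [ -28.4 -196.2] toolx yaw 11.48 j [ 0.1   0.41 -0.47  1.93  0.24  0.85 -1.87] F [-0.7  0.3  1. ]
x[ [-68.8 -13.5] ] y[ [-141.5  -14.1] ]
  x -57 y [-139.5  -15. ]  x -42 y [-140.9  -14.6]  x -27 y [-139.6  -14.7]  y -122 x [-55.6 -13.9]  y -102 x [-67.2 -13.8]  y -82 x [-68.9 -13.6]  y -62 x [-56.1 -13.3]  y -42 x [-69.2 -13.7]  y -22 x [-55.6 -13.7]
tea_box [(0.88, [0.5, 0.223, 0.088], array([-36.5, -76.6]))]
tin [(0.77, [0.489, 0.038, 0.054], array([ -84.6, -255.7])), (0.75, [0.592, -0.187, 0.072], array([ -29.5, -497.1]))]
padlock [(0.74, [0.328, 0.385, 0.007], array([-171.6,  116.8])), (0.57, [0.388, 0.074, 0.013], array([-175.9, -199.8]))]
```

View pics/a8.png

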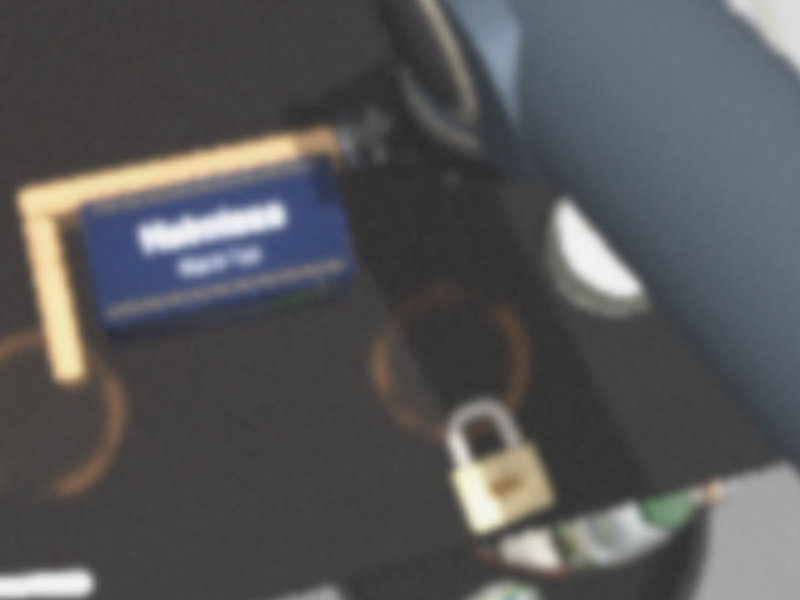

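Emit:
move_arm(
  moves=[
    [[0,0,0,-4,0,50,-1],[0,0,0,0,0,50,-1],[0,0,0,0,-8,0,-1],[0,0,0,0,-6,0,-1],[0,0,0,0,-5,0,-1],[0,0,0,0,-4,0,-1],[0,0,0,0,-3,0,-1],[0,0,0,0,-3,0,-1]],
  ],
)

```text
time: 12.25
ee_pos: [0.5234, 0.1349, 0.0321]
tool_rot: [0.995, 0.101, 0.002, 0.001]
force: [2.0, -8.9, 8.3]
opening: -0.002
grasp_force: 0.0
```

Emit:
move_arm(
  moves=[
    [[0,0,0,0,-1,0,-1],[0,0,0,0,-1,0,-1],[0,0,0,0,-1,0,-1],[0,0,0,0,-1,0,-1],[0,0,0,0,0,0,-1],[0,0,0,0,0,0,-1],[0,0,0,0,0,0,-1],[0,0,0,0,0,0,-1]],
  ],
)

```text
time: 13.05
ee_pos: [0.5226, 0.1386, 0.0321]
tool_rot: [0.995, 0.101, 0.002, 0.001]
force: [1.8, -6.4, 8.2]
opening: -0.005
grasp_force: 0.0
```

```bash
python3 - <<'E'
from h import *
st();im=snapshot("top");cv2.imwrite("pics/b1.png",ortho(im,"top",.084)[:,:,::-1]);free(im)
E
```

```text
t 13.05 tcp [0.5226 0.1386 0.0321] rail [ -31.3 -164. ] toolx yaw 11.54 j [-0.02  0.55 -0.41  2.    0.35  0.65 -2.03] F [ 1.8 -6.4  8.2]
x[ [-68.5 -13.1] ] y[ [-125.7   -4.7] ]
  x -57 y [-116.1   -5.6]  x -42 y [-116.8   -5.3]  x -27 y [-26.   -4.8]  y -122 x [-64.3 -44.7]  y -102 x [-55.3 -13.4]  y -82 x [-68.3 -12.9]  y -62 x [-68.7 -13.4]  y -42 x [-67.4 -13.7]  y -22 x [-56.3 -14.6]  y -2 x [-55.2 -15.7]
```

Emit:
move_arm(
  moves=[
    [[0,0,0,0,-1,0,-1],[0,0,0,0,-1,0,-1],[0,0,0,0,-1,0,-1],[0,0,0,0,-1,0,-1],[0,0,0,0,-1,0,-1],[0,0,0,0,0,0,-1],[0,0,0,0,0,0,-1],[0,0,0,0,0,0,-1]],
  ],
)

```text
time: 13.9
ee_pos: [0.5223, 0.1395, 0.0322]
tool_rot: [0.995, 0.099, 0.002, 0.004]
force: [1.8, -15.1, 11.7]
opening: -0.001
grasp_force: 0.0
```

Emit:
move_arm(
  moves=[
    [[0,0,0,0,-2,0,-1],[0,0,0,0,-2,0,-1],[0,0,0,0,0,0,-1],[0,0,0,0,0,0,-1],[0,0,0,0,15,0,-1],[0,0,0,0,10,0,-1],[0,0,0,0,0,-50,-1],[0,0,0,0,0,-50,-1]],
  ],
)

```text
time: 14.7
ee_pos: [0.5219, 0.1252, 0.1296]
tool_rot: [0.995, 0.102, -0.002, -0.001]
force: [1.2, 1.0, 0.2]
opening: 0.0
grasp_force: 0.0
```

```bash
python3 - <<'E'
from h import *
st();im=snapshot("top");cv2.imwrite("pics/b2.png",ortho(im,"top",.084)[:,:,::-1]);free(im)
E
```

```text
t 14.7 tcp [0.5219 0.1252 0.1296] rail [ -34.7 -176.9] toolx yaw 11.73 j [ 0.07  0.41 -0.49  1.94  0.24  0.85 -1.91] F [1.2 1.  0.2]
x[ [-68.8 -13. ] ] y[ [-128.7   -4.3] ]
  x -57 y [-128.    -5.5]  x -42 y [-126.9   -5. ]  x -27 y [-125.9   -4.4]  y -122 x [-66.1 -15.9]  y -102 x [-55.3 -12.9]  y -82 x [-68.3 -13. ]  y -62 x [-68.9 -13.3]  y -42 x [-67.7 -13.7]  y -22 x [-68.2 -14.3]  y -2 x [-55.3 -16.1]
```

View pics/b2.png

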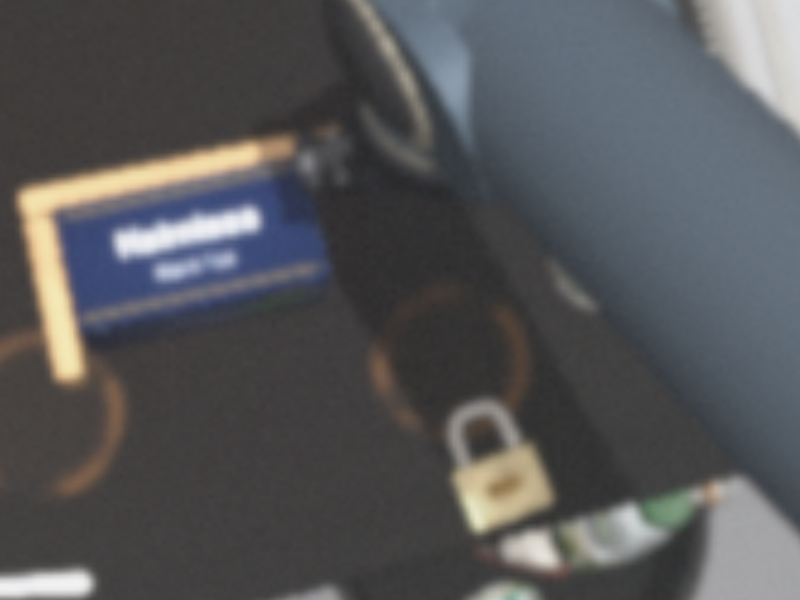

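Emit:
move_arm(
  moves=[
    [[0,0,0,-20,-37,0,-1],[0,0,0,-25,-37,0,1],[0,0,0,-20,-37,0,1],[0,0,0,0,0,0,1],[0,0,0,0,0,50,1],[0,0,0,0,0,50,1],[0,0,0,8,0,0,1],[0,0,0,6,0,0,1]],
  ],
)

```text
time: 15.55
ee_pos: [0.4516, 0.2239, 0.0299]
tool_rot: [0.995, 0.102, -0.0, -0.0]
force: [0.5, 1.5, -0.5]
opening: 0.999
grasp_force: 0.0
```

Emit:
move_arm(
  moves=[
    [[0,0,0,4,0,0,1],[0,0,0,2,0,0,1],[0,0,0,2,0,0,1],[0,0,0,2,0,0,1],[0,0,0,1,0,0,1],[0,0,0,1,0,0,1],[0,0,0,0,0,0,1],[0,0,0,0,0,0,1]],
  ],
)

```text
time: 16.35
ee_pos: [0.4563, 0.2247, 0.0305]
tool_rot: [0.995, 0.101, -0.005, 0.002]
force: [-16.9, -1.6, 6.9]
opening: 0.997
grasp_force: 0.0
```

```bash
python3 - <<'E'
from h import *
st()
E
```

```text
t 16.35 tcp [0.4563 0.2247 0.0305] rail [-78.7 -66.2] toolx yaw 11.63 j [-0.18  0.53 -0.45  2.07  0.37  0.64 -2.25] F [-16.9  -1.6   6.9]
```

Emit:
move_arm(
  moves=[
    [[0,0,0,-15,0,0,1],[0,0,0,0,0,-50,1],[0,0,0,0,0,-50,0],[0,0,0,-9,45,0,0],[0,0,0,-9,45,0,0],[0,0,0,-9,45,0,0],[0,0,0,-9,45,0,0],[0,0,0,0,40,0,0]],
  ],
)

```text
time: 17.15
ee_pos: [0.4577, -0.0027, 0.132]
tool_rot: [0.995, 0.101, 0.002, 0.001]
force: [0.7, -0.2, -0.7]
opening: 0.499
grasp_force: 0.0
```

```bash
cat >> h.py <<'E'
def tin(im):
    o=ortho(im,"top",.058);m=cv2.inRange(cv2.cvtColor(o,cv2.COLOR_RGB2HSV),(0,0,140),(180,60,255));m[:,:330]=0;m=cv2.morphologyEx(m,cv2.MORPH_OPEN,np.ones((9,9)))
    for c in cv2.findContours(m,0,2)[0]:
        if cv2.contourArea(c)>2500:
            (a,b),r=cv2.minEnclosingCircle(c);print("tin?",rail(w(a,b)),"r",round(r/2,1),"area mm2",cv2.contourArea(c)/4)
E
python3 - <<'E'
from h import *
st();im=snapshot("top");cv2.imwrite("pics/b3.png",ortho(im,"top",.058)[:,:,::-1]);free(im);tin(im);tin(cv2.imread("pics/top0.png")[:,:,::-1])
E
```

```text
t 17.15 tcp [ 0.4577 -0.0027  0.132 ] rail [-123.5 -289.1] toolx yaw 11.63 j [ 0.32  0.28 -0.48  2.12  0.18  0.78 -1.64] F [ 0.7 -0.2 -0.7]
x[ [-67.5 -12.8] ] y[ [-127.    -4.1] ]
  x -57 y [-126.8   -6.5]  x -42 y [-126.1   -4.6]  x -27 y [-126.7   -4.1]  y -122 x [-54.7 -12.9]  y -102 x [-54.8 -13.3]  y -82 x [-66.5 -12.8]  y -62 x [-68.  -13.1]  y -42 x [-55.2 -12.8]  y -22 x [-54.7 -13.2]  y -2 x [-52.7 -14.2]
tin? [-219.  -247.8] r 23.6 area mm2 829.5
tin? [-233.4 -310.9] r 41.2 area mm2 2558.75
tin? [-173.7 -194.1] r 35.1 area mm2 2549.0
tin? [ -62.1 -284.8] r 37.6 area mm2 3192.5
tin? [   8.4 -362.7] r 28.2 area mm2 1438.5
tin? [-219.5 -247.6] r 22.6 area mm2 682.75
tin? [-233.7 -311.3] r 40.7 area mm2 2505.5
tin? [-173.6 -194.2] r 34.8 area mm2 2480.75
tin? [ -67.1 -287.2] r 39.1 area mm2 4633.5
tin? [ -46.3 -351.7] r 77.0 area mm2 3315.25
```

View pics/b3.png

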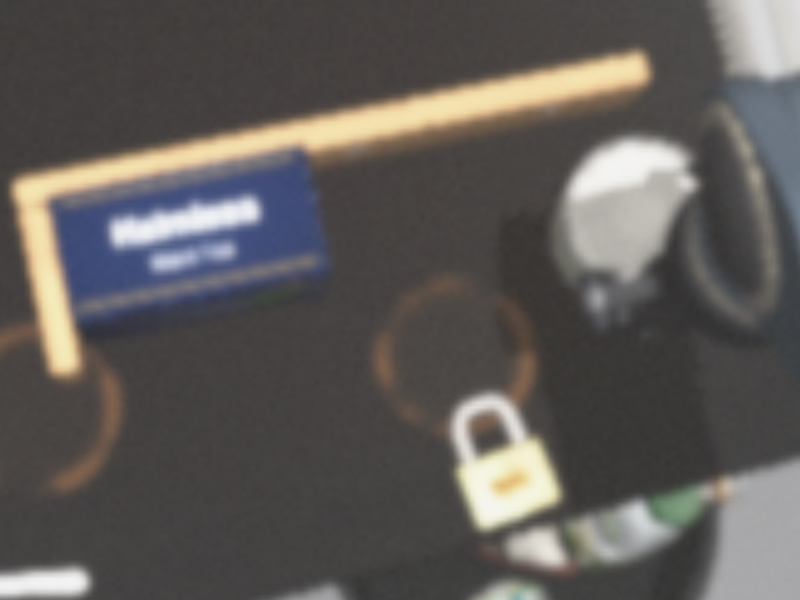

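Emit:
move_arm(
  moves=[
    [[0,0,0,0,-2,50,0],[0,0,0,0,0,50,0],[0,0,0,0,0,5,0],[0,0,0,9,0,0,0],[0,0,0,9,0,0,0],[0,0,0,8,0,0,0],[0,0,0,6,0,0,0],[0,0,0,4,0,0,0]],
  ],
)

```text
time: 18.0
ee_pos: [0.4926, 0.0091, 0.0257]
tool_rot: [0.995, 0.102, 0.0, 0.0]
force: [-5.0, -1.0, 4.1]
opening: 0.501
grasp_force: 2.9
```

Emit:
move_arm(
  moves=[
    [[0,0,0,2,0,0,0],[0,0,0,2,0,0,0],[0,0,0,2,0,0,0],[0,0,0,2,0,0,0],[0,0,0,1,0,0,0],[0,0,0,0,0,0,0],[0,0,0,0,0,0,0],[0,0,0,0,0,0,0]],
  ],
)

```text
time: 18.8
ee_pos: [0.4999, 0.0107, 0.0246]
tool_rot: [0.995, 0.102, -0.001, 0.0]
force: [-4.7, -1.7, 5.9]
opening: 0.501
grasp_force: 3.5
```

```bash
python3 - <<'E'
from h import *
st();im=snapshot("top");tin(im)
E
```

```text
t 18.8 tcp [0.4999 0.0107 0.0246] rail [ -79.5 -284.6] toolx yaw 11.68 j [ 0.2   0.51 -0.39  2.1   0.34  0.59 -1.79] F [-4.7 -1.7  5.9]
tin? [-218.8 -247.8] r 24.1 area mm2 859.75
tin? [-233.1 -310.9] r 41.4 area mm2 2571.875
tin? [-173.7 -194.2] r 35.2 area mm2 2559.625
tin? [ -29.7 -270.6] r 32.7 area mm2 1355.125
```

Emit:
move_arm(
  moves=[
    [[0,0,0,-15,0,0,0],[0,0,0,0,0,-50,0],[0,0,0,0,0,-50,-1],[0,0,0,18,28,0,-1],[0,0,0,18,28,0,-1],[0,0,0,19,28,0,-1],[0,0,0,0,0,45,-1],[0,0,0,0,0,45,-1]],
  ],
)

```text
time: 19.65
ee_pos: [0.5605, -0.0645, 0.0349]
tool_rot: [0.995, 0.101, 0.004, 0.0]
force: [-0.4, 0.5, -0.3]
opening: 0.004
grasp_force: 0.0
```

```bash
python3 - <<'E'
from h import *
st();im=snapshot("top");tin(im);cv2.imwrite("pics/b4.png",ortho(im,"top",.058)[:,:,::-1])
E
```

```text
t 19.65 tcp [ 0.5605 -0.0645  0.0349] rail [ -35.4 -370.5] toolx yaw 11.55 j [ 0.33  0.57 -0.38  1.95  0.33  0.68 -1.62] F [-0.4  0.5 -0.3]
tin? [-212.8 -260.8] r 37.2 area mm2 1098.75
tin? [-233.4 -310.9] r 41.2 area mm2 2572.5
tin? [-173.7 -194.2] r 35.2 area mm2 2562.125
tin? [ -85.4 -360.7] r 38.8 area mm2 977.25
tin? [ -38.4 -285.2] r 40.4 area mm2 4678.625
tin? [  12.  -362.5] r 25.3 area mm2 917.125
```

View pics/b4.png

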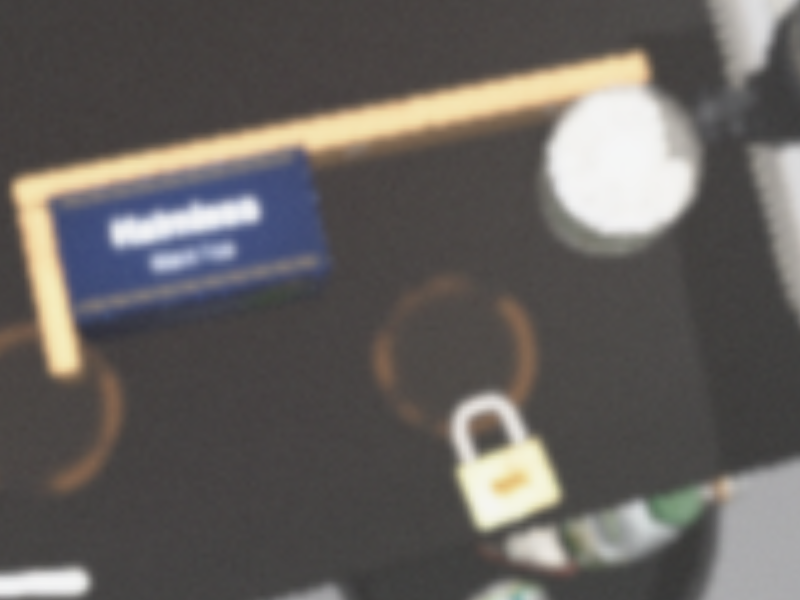

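Emit:
move_arm(
  moves=[
    [[0,0,0,-2,-8,3,-1],[0,0,0,0,-13,0,-1],[0,0,0,0,-13,0,-1],[0,0,0,0,-13,0,-1],[0,0,0,0,-13,0,-1],[0,0,0,0,-13,0,-1],[0,0,0,0,-13,0,-1],[0,0,0,0,-10,0,-1]],
  ],
)

```text
time: 20.5
ee_pos: [0.5356, 0.0317, 0.0318]
tool_rot: [0.995, 0.102, 0.0, 0.0]
force: [0.7, -3.4, 2.3]
opening: -0.0
grasp_force: 1.7
```

```bash
python3 - <<'E'
from h import *
st();im=snapshot("top");tin(im);free(im);cv2.imwrite("pics/b5.png",ortho(im,"top",.058)[:,:,::-1])
E
```

```text
t 20.5 tcp [0.5356 0.0317 0.0318] rail [ -40.3 -271.3] toolx yaw 11.73 j [ 0.16  0.54 -0.39  2.01  0.33  0.65 -1.8 ] F [ 0.7 -3.4  2.3]
tin? [-212.8 -260.8] r 37.2 area mm2 1107.5
tin? [-233.1 -310.9] r 41.4 area mm2 2577.625
tin? [-173.7 -194.2] r 35.2 area mm2 2567.125
tin? [ -40.1 -219.4] r 39.8 area mm2 3419.75
x[ [-67.3 -12.8] ] y[ [-126.7   -4. ] ]
  x -57 y [-126.    -6.1]  x -42 y [-125.9   -4.7]  x -27 y [-126.5   -4. ]  y -122 x [-54.4 -13. ]  y -102 x [-54.8 -13.4]  y -82 x [-55. -13.]  y -62 x [-68.  -13.1]  y -42 x [-55.2 -12.9]  y -22 x [-66.4 -13.2]  y -2 x [-53.1 -14.2]
```

Emit:
move_arm(
  moves=[
    [[0,0,0,0,-10,0,-1],[0,0,0,0,-10,0,-1],[0,0,0,0,-9,0,-1],[0,0,0,0,-7,0,-1],[0,0,0,0,-5,0,-1],[0,0,0,0,-3,0,-1],[0,0,0,0,-2,0,-1],[0,0,0,0,0,0,-1]],
  ],
)

```text
time: 21.35
ee_pos: [0.5262, 0.0759, 0.0314]
tool_rot: [0.995, 0.102, -0.0, -0.0]
force: [-0.2, -0.8, 0.5]
opening: -0.001
grasp_force: 0.6
```

```bash
python3 - <<'E'
from h import *
st();im=snapshot("top");tin(im);free(im);cv2.imwrite("pics/b6.png",ortho(im,"top",.058)[:,:,::-1])
E
```

```text
t 21.35 tcp [0.5262 0.0759 0.0314] rail [ -40.5 -226.1] toolx yaw 11.7 j [ 0.08  0.54 -0.39  2.02  0.33  0.64 -1.89] F [-0.2 -0.8  0.5]
tin? [-219.  -247.7] r 23.7 area mm2 843.5
tin? [-233.4 -310.9] r 41.2 area mm2 2563.625
tin? [-173.5 -193.4] r 34.9 area mm2 2507.25
tin? [ -41.  -173.3] r 41.0 area mm2 3347.25
tin? [  11.7 -365. ] r 24.7 area mm2 636.75
x[ [-67.2 -12.8] ] y[ [-126.9   -4.1] ]
  x -57 y [-126.    -6.1]  x -42 y [-126.    -4.7]  x -27 y [-126.7   -4.2]  y -122 x [-54.5 -13. ]  y -102 x [-54.8 -13.5]  y -82 x [-54.9 -12.9]  y -62 x [-67.6 -13. ]  y -42 x [-55.1 -12.9]  y -22 x [-54.9 -13.2]  y -2 x [-53.2 -14.1]
```

Now about 3 mm remains; I'll creep until the force rises.

Emit:
move_arm(
  moves=[
    [[0,0,0,0,-1,0,-1],[0,0,0,0,-1,0,-1],[0,0,0,0,-1,0,-1],[0,0,0,0,-1,0,-1],[0,0,0,0,-1,0,-1],[0,0,0,0,-1,0,-1],[0,0,0,0,0,0,-1],[0,0,0,0,0,0,-1]],
  ],
)

```text
time: 22.2
ee_pos: [0.525, 0.0817, 0.0314]
tool_rot: [0.995, 0.102, -0.0, -0.0]
force: [0.8, -1.0, -0.2]
opening: -0.001
grasp_force: 0.4
```

```bash
python3 - <<'E'
from h import *
st()
E
```

```text
t 22.2 tcp [0.525  0.0817 0.0314] rail [ -40.5 -220.2] toolx yaw 11.7 j [ 0.07  0.54 -0.39  2.02  0.33  0.64 -1.9 ] F [ 0.8 -1.  -0.2]
```

Emit:
move_arm(
  moves=[
    [[0,0,0,0,-1,0,-1],[0,0,0,0,-1,0,-1],[0,0,0,0,-1,0,-1],[0,0,0,0,-1,0,-1],[0,0,0,0,-1,0,-1],[0,0,0,0,-1,0,-1],[0,0,0,0,0,0,-1],[0,0,0,0,0,0,-1]],
  ],
)

```text
time: 23.0
ee_pos: [0.5244, 0.0851, 0.0315]
tool_rot: [0.995, 0.101, -0.0, 0.001]
force: [1.5, -6.8, 1.1]
opening: 0.005
grasp_force: 3.2
```

```bash
python3 - <<'E'
from h import *
st();im=snapshot("top");tin(im);free(im);cv2.imwrite("pics/b7.png",ortho(im,"top",.058)[:,:,::-1])
E
```

```text
t 23.0 tcp [0.5244 0.0851 0.0315] rail [ -40.4 -216.8] toolx yaw 11.59 j [ 0.06  0.53 -0.38  2.02  0.33  0.64 -1.91] F [ 1.5 -6.8  1.1]
tin? [-219.3 -247.7] r 23.6 area mm2 832.375
tin? [-233.4 -310.9] r 41.2 area mm2 2561.5
tin? [-172.7 -189.1] r 34.0 area mm2 1554.625
tin? [ -40.3 -166. ] r 40.1 area mm2 3034.0
tin? [   8.8 -355.9] r 34.2 area mm2 1166.875
x[ [-67.6 -12.8] ] y[ [-126.4   -4. ] ]
  x -57 y [-122.9   -6.1]  x -42 y [-123.8   -4.6]  x -27 y [-126.2   -4.1]  y -122 x [-54.5 -12.8]  y -102 x [-54.8 -13.3]  y -82 x [-54.9 -13. ]  y -62 x [-68.2 -13.1]  y -42 x [-55.1 -12.8]  y -22 x [-55.  -13.2]  y -2 x [-53.1 -14.2]
```

View pics/b7.png

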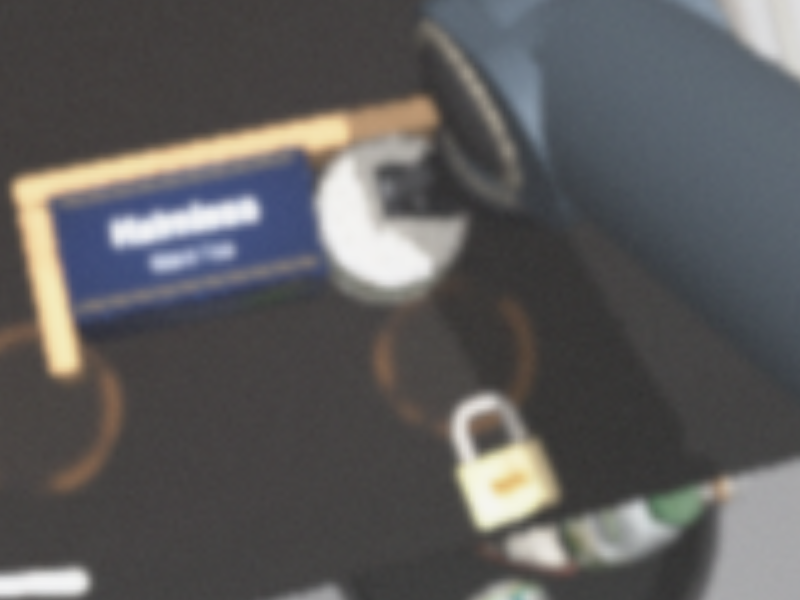

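Emit:
move_arm(
  moves=[
    [[0,0,0,0,20,0,-1],[0,0,0,0,0,-50,-1],[0,0,0,0,0,-50,-0.3],[0,0,0,-25,-23,0,-0.3],[0,0,0,-25,-23,0,-0.3],[0,0,0,-25,-23,0,-0.3],[0,0,0,0,0,50,-0.3],[0,0,0,0,0,50,-0.3]],
  ],
)

```text
time: 23.85
ee_pos: [0.4416, 0.122, 0.0324]
tool_rot: [0.995, 0.103, 0.003, -0.001]
force: [1.2, -0.7, -0.3]
opening: 0.351
grasp_force: 0.0
```

```bash
python3 - <<'E'
from h import *
st();im=snapshot("top");tin(im);free(im)
E
```

```text
t 23.85 tcp [0.4416 0.122  0.0324] rail [-113.9 -163.8] toolx yaw 11.8 j [-0.01  0.45 -0.43  2.19  0.35  0.56 -2.06] F [ 1.2 -0.7 -0.3]
tin? [ -29.5 -163.8] r 35.5 area mm2 1940.875
tin? [ -46.7 -351.3] r 77.5 area mm2 3404.375
x[ [-67.4 -12.8] ] y[ [-126.1   -4. ] ]
  x -57 y [-122.6   -6.1]  x -42 y [-123.3   -4.6]  x -27 y [-126.    -4.1]  y -122 x [-54.4 -12.9]  y -102 x [-54.8 -13.5]  y -82 x [-55.4 -13.1]  y -62 x [-67.  -13.1]  y -42 x [-55.3 -13. ]  y -22 x [-66.6 -13.1]  y -2 x [-53.1 -14.7]
```

Emit:
move_arm(
  moves=[
    [[0,0,0,7,0,0,-0.3],[0,0,0,7,0,0,-0.3],[0,0,0,6,0,0,-0.3],[0,0,0,3,0,0,-0.3],[0,0,0,2,0,0,-0.3],[0,0,0,2,0,0,-0.3],[0,0,0,1,0,0,-0.3],[0,0,0,0,0,0,-0.3]],
  ],
)

```text
time: 24.7
ee_pos: [0.468, 0.1256, 0.0316]
tool_rot: [0.995, 0.102, 0.0, 0.0]
force: [1.0, 0.4, 0.2]
opening: 0.345
grasp_force: 0.0
```

Emit:
move_arm(
  moves=[
    [[0,0,0,1,0,0,-0.3],[0,0,0,1,0,0,-0.3],[0,0,0,1,0,0,-0.3],[0,0,0,1,0,0,-0.3],[0,0,0,1,0,0,-0.3],[0,0,0,0,0,0,-0.3],[0,0,0,0,0,0,-0.3],[0,0,0,0,0,0,-0.3]],
  ],
)

```text
time: 25.5
ee_pos: [0.4726, 0.1266, 0.0313]
tool_rot: [0.995, 0.102, -0.0, 0.0]
force: [-1.0, 0.0, 0.5]
opening: 0.351
grasp_force: 1.2
```

```bash
python3 - <<'E'
from h import *
st()
E
```

```text
t 25.5 tcp [0.4726 0.1266 0.0313] rail [ -82.7 -165.6] toolx yaw 11.69 j [-0.01  0.49 -0.42  2.12  0.35  0.6  -2.04] F [-1.   0.   0.5]
```

Just touching; a few more millimetres.

Emit:
move_arm(
  moves=[
    [[0,0,0,1,0,0,-0.3],[0,0,0,1,0,0,-0.3],[0,0,0,1,0,0,-0.3],[0,0,0,1,0,0,-0.3],[0,0,0,1,0,0,-0.3],[0,0,0,0,0,0,-0.3],[0,0,0,0,0,0,-0.3],[0,0,0,0,0,0,-0.3]],
  ],
)

```text
time: 26.3
ee_pos: [0.4728, 0.1266, 0.031]
tool_rot: [0.995, 0.102, -0.005, 0.002]
force: [-13.7, -1.9, 10.7]
opening: 0.35
grasp_force: 7.3
```

```bash
python3 - <<'E'
from h import *
st()
E
```

```text
t 26.3 tcp [0.4728 0.1266 0.031 ] rail [ -82.5 -165.6] toolx yaw 11.72 j [-0.01  0.5  -0.42  2.11  0.35  0.61 -2.04] F [-13.7  -1.9  10.7]
```

Emit:
move_arm(
  moves=[
    [[0,0,0,-15,0,0,-0.3],[0,0,0,-20,0,0,-0.3],[0,0,0,0,0,-50,-0.3],[0,0,0,0,0,-50,-0.3],[0,0,0,0,0,-50,-0.3],[0,0,0,0,49,0,-0.3],[0,0,0,0,49,0,-0.3],[0,0,0,0,49,0,-0.3]],
  ],
)

```text
time: 27.1
ee_pos: [0.475, -0.025, 0.1829]
tool_rot: [0.995, 0.102, 0.002, 0.001]
force: [0.5, -0.6, 0.1]
opening: 0.351
grasp_force: 0.0
```

Emit:
move_arm(
  moves=[
    [[0,0,0,-10,48,0,-0.3],[0,0,0,-10,48,0,-0.3],[0,0,0,-10,48,0,-0.3],[0,0,0,-10,48,0,-0.3],[0,0,0,-10,48,0,-0.3],[0,0,0,0,0,0,-0.3],[0,0,0,0,0,0,-0.3],[0,0,0,0,0,0,-0.3]],
  ],
)

```text
time: 27.9
ee_pos: [0.4737, -0.2673, 0.1817]
tool_rot: [0.995, 0.103, 0.001, -0.0]
force: [-0.1, 0.5, 0.0]
opening: 0.347
grasp_force: 0.0
```

```bash
python3 - <<'E'
from h import *
st();im=snapshot("top");tin(im);free(im)
a=ortho(im,"top",.058);b=ortho(im,"top",.05)[:300,:600]
cv2.imwrite("pics/c1.png",a[:,:,::-1]);look("c2")
E
```

```text
t 27.9 tcp [ 0.4737 -0.2673  0.1817] rail [-161.5 -551.5] toolx yaw 11.8 j [ 0.69  0.33 -0.32  1.89  0.12  0.94 -1.05] F [-0.1  0.5  0. ]
tin? [-219.5 -247.6] r 22.6 area mm2 691.0
tin? [-233.7 -311.3] r 40.7 area mm2 2506.75
tin? [-173.6 -194.4] r 34.9 area mm2 2487.625
tin? [ -37.8 -167.6] r 40.4 area mm2 4457.875
tin? [ -46.3 -351.7] r 77.0 area mm2 3304.25
x[ [-66.4 -12.9] ] y[ [-125.3   -4. ] ]
  x -57 y [-122.1   -5.9]  x -42 y [-123.1   -4.6]  x -27 y [-124.9   -4.1]  y -122 x [-54.  -13.3]  y -102 x [-54.6 -13.7]  y -82 x [-54.8 -13. ]  y -62 x [-54.8 -13.2]  y -42 x [-55.1 -13. ]  y -22 x [-54.7 -13.1]  y -2 x [-53.1 -14.2]
tea_box [(0.64, [0.495, 0.237, 0.083], array([-38.2, -62. ]))]
tin [(0.91, [0.59, -0.189, 0.071], array([ -31.7, -498.1])), (0.76, [0.513, 0.139, 0.053], array([ -40.6, -161.5]))]
padlock [(0.86, [0.389, 0.076, 0.014], array([-175.2, -198.6]))]
```

View pics/c1.png

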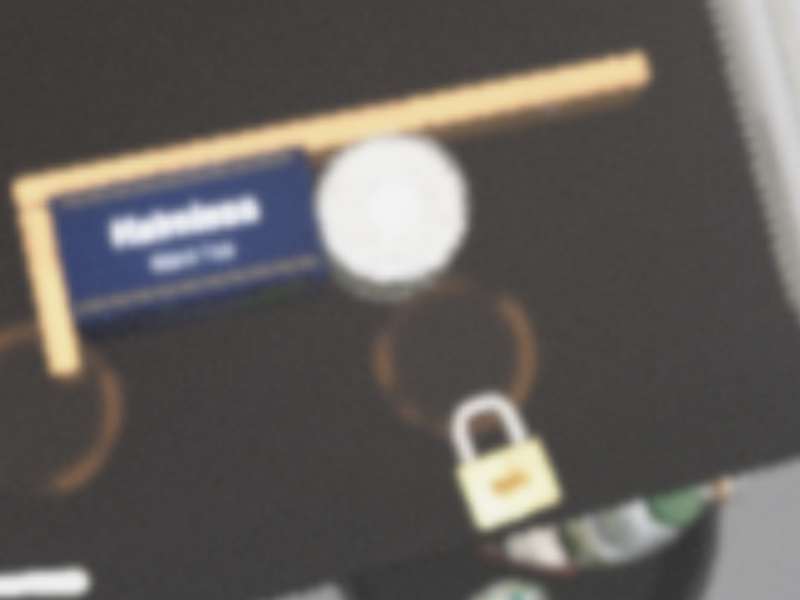

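Everything sits as asked: the box is square in the corner, the tin touches the board and the box's free end, the padlock hasn't moved, and the hand is clear. Handing in.

```bash
python3 -c "
from station import env
print(env.sign_off())"
```

```text
the job is handed in; nothing more can be done
None
```

I've handed the job in: in the last picture the tea box sits square in the rail corner, the tin touches the long board and the box's free end, the padlock hasn't moved and the hand is clear. The clock was about 28 s, the verdict isn't known, and I didn't re-measure the other bystanders.

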